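# Release a valve ball from a drop cup onto the rocker chute

### The arm

A 6-joint arm with a two-finger parallel gripper is mounted at the origin on the work surface. World frame = base frame: x ahead of the robot, y to its left, z up, the work surface at z = 0. Lengths are in m, angles in rad, forces in N, time in s.
With the tool pointing down it reaches from about 0.4 to 0.825 m from the base axis. Payload 7 kg.
Tool frame: the origin (TCP) lies at the centre of the arm's flange, where the gripper is bolted on; the fingertips stand 178 mm ahead of it and the grasp point (between the pads) lies 159 mm ahead of it (arm.tip_reach is the distance from the TCP to the fingertips, in m); z points along the fingers, y is the direction in which the jaws open and shut (so a half turn about z gives the same grasp; the last joint's range is limited). The gripper opens to 88 mm and grips with 3 to 60 N. Pads are 19 mm wide; open, the fingers measure 130 mm over their backs; the gripper's body (78 mm by 193 mm) begins 47 mm behind the grasp point.
Start: joints at [-0.831, 0.359, 0.012, 0, -1.224, -0.288], TCP at [0.295, -0.607, 0.405] pointing down, gripper open.
Joint ranges: [-3.07, 3.07], [-1.43, 2.12], [-1.02, 1.25], [-3.03, 1.67], [-3.05, -0], [-3.03, 3.03]. Speed limits (rad/s): [2.39, 2.39, 3.01, 3.14, 3.14, 3.14].

### API

Orientations are given as [roll, pitch, yaw] about the fixed x, y, z axes, in that order (R = Rz(yaw) Ry(pitch) Rx(roll)).
In Python, from station import arm gives the robot as it stands.
- The arm moves only by the shell command python3 -m inch 'ROWS' [OPENING] [FORCE]. ROWS is JSON, a list that holds one entry, the list of rows, each a list of 6 numbers: the shift along the world's x, y, z in units of 200 mm (1.0 is 200 mm), then the turn, a rotation vector about the world's x, y, z in units of 180 degrees (1.0 is 180 degrees). A call has 1 to 8 rows; each row is the pose to reach, as a shift and turn from the pose commanded when the call began, turning the shorter way round; what a row does not reach only later rows make up. A row lasts 1/8 s, in which the tool goes at most 62.5 mm and 10.7 degrees, less where a joint would pass 70% of its speed; a pose out of reach is approached as far as the arm can. A call with a number of a shift or a turn outside -1 to 1 is refused whole. A call with a gripper value outside its range is refused whole. OPENING is the finger opening in mm, from 0 to 87.6, set as the call begins (- or left out, the last holds). The fingers move at their own pace and stop on an object; FORCE is the grip in N (left out, the last holds). Time passes only in rows, so rows that repeat a pose let the fingers close. It gives the time, the measured TCP pose, the force and the opening at its end, in the units of the state.
- arm.get_state(): the state, without advancing time (a new reading comes with each control period).
- arm.grab_frame(name): name is "scene" or "top"; returns the picture (480x640x3 uint8, blue, green, red); there is no depth.
- arm.camera_params(name): a dict with "vertical_fov" (degrees; the focal length in pixels is half the picture's height over the tangent of half this angle, whatever the lens; pixels are square), "cx", "cy" (the principal point, pixels), "k1" (the pictures are not rectified: a ray, as slopes to the right and down, at radius r is drawn at 1 + k1 r^2 times it, then the intrinsics apply), "pose" (4x4, takes a point from camera to world coordinates). Camera axes: x right, y down, z forward; pixel columns grow to the right and rows downward; lengths in m; the calibration is good to about 2 mm. A picture is of the moment at which its call begins. camera_params takes no time and is no camera call.
- arm.job_done(): hands the job in, once; it reports no verdict.
Trained networks look in the newest picture that a camera, given by its name, has taken for a name from the list of things; names that differ only in an ending like _2 or _b are one class to them, and where a whole thing is asked for, a point or a joint stands for the part that bears it (a point fixed in the world has none). Each returns a list of dicts, best first, with "score" (0 to 1); they miss things now and then, are a little off and sometimes report something else, mostly with a low value. They report only what shows in the picture. A call takes as long as a camera call. They do not tell look-alikes from the thing itself.
- arm.search_frame(target, camera): "box" ([left, top, right, bottom] in pixels, round what is visible of it).
- arm.regions_of(target, camera): "region" (480x640 bool, what is visible of it) and "box" ([left, top, right, bottom] in pixels, round what is visible of it).
The state is a dict: "t": time; "q": joint angles; "qd": joint speeds; "joint_efforts": joint torques, N m; "eef_pos": TCP position; "ee_rot": TCP orientation; "force": force on the tool from outside, world axes, zero at the start; "moment": the same for the moment, N m; "width": finger opening in m.
Only numpy, scipy, OpenCV 4.12 (cv2) and the standard library are available. Lean on these libraries where they do the work, as an engineer would, in place of code of your own. Each camera call takes 0.05 s, during which the arm holds its last target.

### The job

Lift the drop cup with its steel ball off the cork pad by its black grip, hold it over the rocker chute with its release tab above the upright trip post, and lower it so that the post presses the tab and the hinged bottom swings open: the ball must fall on the chute and tip it by its own weight into the catch tray, so keep the fingers off the stand. Then set the empty cup back upright on the cork pad and leave everything else on the bench where it is.

Things in the scene. Friction and masses are not known exactly. Their poses are not given: they have to be found in the camera images.
- cup_grip (a point): Centre of the loose drop cup's flat black upright grip: 16 mm thick along cup x, 54 long along y (with strap ends), 34 high; 89 mm above the underside of the feet, on the cup's axis. z up; x from the axis towards the release tab. Cup 250 g; hold the two flat faces firmly (fingers closing along x).
- cup_mouth (a point): Centre of the rim of the cup's open aluminium tube, 39 mm below the grip's centre; 50 mm outside, 42 mm inside. Its bottom is the hinged flap, upper face 76 mm below the grip's centre. The cup stands on two foot plates, 44 mm along cup x, at y = +-27 mm.
- tab (a point): Point under the cup's release tab where the trip post should push: cup x = +46 mm, y = 0, 79 mm below the grip's centre while shut. The tab is a flat steel strip 26 mm wide, level, from the hinge (cup x = +22 mm) out to x = +62 mm; it moves with the flap.
- cup_flap (a joint): Angle of the cup's bottom and tab: 0 shut, stop at 0.85 rad. Hinge along cup y at x = +22 mm. The tab pushed up swings the flap down; at about 0.6 rad the ball rolls out to cup -x, landing 20 to 50 mm from the axis. A spring (3 to 5 N at the tab) shuts it. Lowering the cup after the post touches under tab: 15 mm gives about 0.6 rad, 20 mm 0.75, 23 mm the stop.
- ball_center (a point): Centre of the steel valve ball, 24 mm in diameter, about 55 g. It starts loose inside the cup, on the flap.
- stand: Fixed stand, base plate 275 x 110 x 8 mm, with post, rocker chute and tray. Origin on the bench below the chute's pivot; x level from the post (x = -40 mm) along the chute to the tray, z up. Hang the cup with its axis at x = +6 mm, y = 0, tab towards stand -x; cheeks and chute are at most 115 mm high, so keep the cup's feet above that.
- trip_top (a point): Top of the upright steel trip post, 12 mm thick with a round top, 160 mm above the bench, at stand x = -40 mm, y = 0.
- rocker (a joint): Tilt of the rocker chute about its pivot (along stand y, x = 0, 80 mm up): 0 at rest, open end 4 degrees up; 0.47 rad fully tipped to the tray. Aluminium trough 58 mm wide (52 inside), walls 22 mm, from x = -25 mm (closed end) to x = +110 mm (open). Lightly sprung: the ball tips it when beyond about x = +20 mm; empty it swings back.
- tray_in (a point): Centre of the floor of the open catch tray fixed on the stand, 12 mm above the bench, at stand x = +160 mm; inside 97 x 92 mm, low wall 20 mm on the chute's side, 35 mm at the sides and a backstop at the end.
- pad_top (a point): Centre of the upper face (6 mm above the bench) of the fixed square cork pad, 140 x 140 mm, on which the cup stands at the start and must stand at the end; its x and y run along the pad's edges.
- puck: Bystander: frosted glass inspection puck, 44 mm in diameter, 18 mm high; origin at the centre of its underside.
- knob: Bystander: loose black bakelite knob handle, 38 mm in diameter, 54 mm high, standing; origin at the centre of its underside.
- lap_disc: Bystander: copper lapping disc, 130 mm in diameter, 20 mm high; origin at the centre of its underside.
- straightedge: Bystander: steel straightedge 22 x 280 x 12 mm, long along its y; origin at the centre of its underside.
- jar: Bystander: amber jar, 56 mm in diameter, 60 mm high; origin at the centre of its underside.
- brush: Bystander: brush 180 mm long along its x, lying on the bench.
Mind the look-alikes: they are no part of the job. What is meant by the part that bears pad_top is not green, and is the larger of those in its own colour.

How it is judged:
On the way, in this order (a step that is already met when the one before it is completed fails the run):
1. the cup is lifted clear of the pad with the ball inside it (height (world z) of cup_grip above 0.14 m and distance between ball_center and cup_grip below 0.08 m), for 0.1 s.
2. the cup is held over the rocker chute and its bottom is swung open by the tab (value of joint cup_flap above 0.3 rad and height (world z) of cup_grip above 0.17 m and horizontal distance between tab and trip_top below 0.04 m).
3. the ball on the rocker chute tips it (value of joint rocker above 0.2 rad and distance between ball_center and tray_in below 0.16 m).
At the end, for the whole second after the job is handed in: The ball lies in the catch tray (centre under 25 mm above its floor); the cup stands upright (within 0.1 rad) on the cork pad, its axis within 55 mm of the pad's centre along each edge, its bottom shut; the rocker chute is back at rest (both under 0.08 rad) (x of ball_center in the frame of tray_in between -0.05 and 0.05 m and y of ball_center in the frame of tray_in between -0.05 and 0.05 m and z of ball_center in the frame of tray_in below 0.025 m and x of cup_grip in the frame of pad_top between -0.055 and 0.055 m and y of cup_grip in the frame of pad_top between -0.055 and 0.055 m and height (world z) of cup_grip below 0.102 m and angle between cup_grip's own z axis and vertical below 0.1 rad and value of joint each of cup_flap, rocker below 0.08 rad); the robot touches nothing.
It fails at once if the fingers press on the stand or its rocker chute (over 5 N) (contact force between stand and the fingers above 5 N).
It fails at once if a bystander is moved by more than 20 mm (distance of any of puck, knob, lap_disc, straightedge, jar, brush from where it was at the start of the episode above 0.02 m).
It also fails if it takes over 58 s, if anything falls off the work surface, if the arm or the gripper's body presses on something with over 40 N, if the wrist force passes 120 N, or if a joint passes its speed limit or range.

## Working session

There is one attempt and no reset: what is moved stays moved. The work goes in short steps, Python scripts to look and compute and a shell command to move; the robot and the scene stay as the last step left them, time stands still between calls to the robot, and variables do not carry over. Pictures are saved under pics/ and viewed, and the job is handed in when it is done.

```bash
ls; mkdir -p pics; python3 - <<'E'
from station import arm
import cv2
for n in("scene","top"):
    cv2.imwrite(f"pics/{n}0.png",arm.grab_frame(n)); p=arm.camera_params(n); print(n,p)
print(arm.get_state())
E
```

```text
pics
scene {'vertical_fov': 45.45083449239176, 'cx': 321.22577116882445, 'cy': 240.15354172219014, 'k1': 0.008161697763508682, 'pose': array([[-0.73012941,  0.41737206, -0.54102828,  1.20634746],
       [ 0.68329244,  0.45145308, -0.57384802,  0.58934565],
       [ 0.00474075, -0.78866386, -0.61480635,  0.8495533 ],
       [ 0.        ,  0.        ,  0.        ,  1.        ]])}
top {'vertical_fov': 48.718477713815496, 'cx': 315.12288733336356, 'cy': 248.0417055012257, 'k1': -0.10226931992220294, 'pose': array([[-2.57402076e-02, -9.96137041e-01,  8.39549685e-02,
         4.22051006e-01],
       [-9.99663989e-01,  2.59060570e-02,  8.86479812e-04,
        -7.89222262e-02],
       [-3.05799757e-03, -8.39039405e-02, -9.96469155e-01,
         1.42716511e+00],
       [ 0.00000000e+00,  0.00000000e+00,  0.00000000e+00,
         1.00000000e+00]])}
{'t': 0.1, 'q': array([-8.30900045e-01,  3.59300869e-01,  1.11449501e-02, -3.00601671e-04,
       -1.22408234e+00, -2.88111988e-01]), 'qd': array([-0.00042483, -0.00184659,  0.00199197,  0.0002774 , -0.00056127,
       -0.00095865]), 'joint_efforts': array([-4.90133272e-03, -5.84163022e+01,  2.93750149e+01,  7.01568961e+00,
        1.01316691e-02, -5.97570829e-05]), 'eef_pos': array([ 0.29461296, -0.60711897,  0.40382451]), 'ee_rot': array([ 3.14012985e+00, -1.38798453e-04, -2.68991061e+00]), 'force': array([-0.10966208,  1.14880466,  0.14299323]), 'moment': array([-0.00976517, -0.03860105, -0.01478498]), 'width': 0.08766780807529638}
```

View pics/scene0.png

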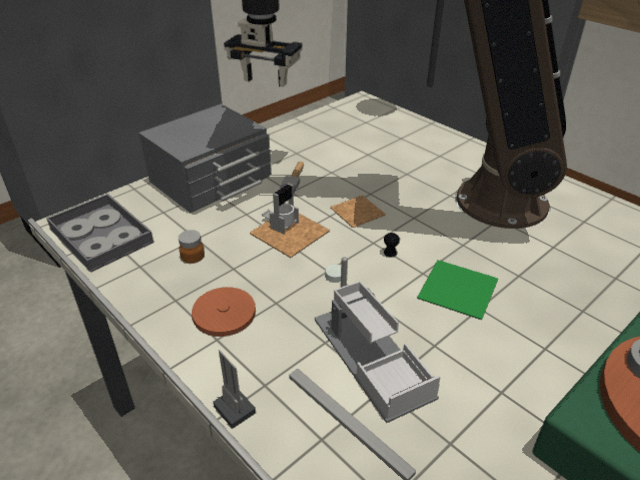

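View pics/top0.png

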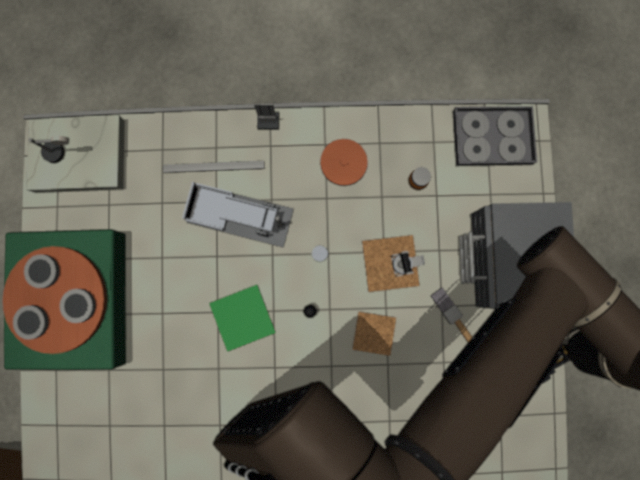

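The scene view shows the cup at about (285,210) on the larger cork pad (290,232), with the stand's post at (345,268). The top view shows the cup at (403,263), the pad at (391,264) and the stand at (240,215). Pad look-alikes in the top view are the small cork pad (375,333) and the green square (242,318). Next I'll measure.

```bash
cat > h.py <<'E'
import numpy as np, cv2
from station import arm
def cam(n):
    p=arm.camera_params(n); f=240/np.tan(np.radians(p['vertical_fov'])/2); return p,f
def proj(n,P):
    p,f=cam(n); P=np.atleast_2d(P); T=np.linalg.inv(p['pose']); c=P@T[:3,:3].T+T[:3,3]
    s=c[:,:2]/c[:,2:]; r2=(s**2).sum(1,keepdims=True); s=s*(1+p['k1']*r2)
    return s*f+[p['cx'],p['cy']]
def ray(n,uv):
    p,f=cam(n); d=(np.atleast_2d(uv)-[p['cx'],p['cy']])/f; s=d.copy()
    for _ in range(20): s=d/(1+p['k1']*(s**2).sum(1,keepdims=True))
    v=np.c_[s,np.ones(len(s))]@p['pose'][:3,:3].T
    return p['pose'][:3,3],v
def atz(n,uv,z):
    o,v=ray(n,uv); return o+v*((z-o[2])/v[:,2])[:,None]
def crop(n,img,c,h,k,name):
    x,y=map(int,c); s=img[max(0,y-h):y+h,max(0,x-h):x+h]
    cv2.imwrite(name,cv2.resize(s,None,fx=k,fy=k,interpolation=cv2.INTER_CUBIC))
E
python3 - <<'E'
from h import *
I={n:arm.grab_frame(n) for n in("scene","top")}
np.savez("im0.npz",**I)
for t in ["cup_grip","cup_mouth","tab","trip_top","stand","rocker","pad_top","tray_in"]:
  for n in I:
    try: print(t,n,[(np.round(d['box']).astype(int).tolist(),round(d['score'],2)) for d in arm.search_frame(t,n)[:4]])
    except Exception as e: print(t,n,e)
crop("top",I["top"],(400,265),50,7,"pics/tc.png")
crop("scene",I["scene"],(290,215),50,7,"pics/sc.png")
crop("top",I["top"],(240,215),60,6,"pics/ts.png")
crop("scene",I["scene"],(370,330),90,4,"pics/ss.png")
E
```

```text
cup_grip scene [([264, 183, 300, 234], 0.93)]
cup_grip top [([393, 253, 423, 275], 0.67), ([322, 139, 368, 186], 0.38)]
cup_mouth scene [([264, 182, 300, 235], 0.82)]
cup_mouth top [([390, 253, 424, 271], 0.69), ([407, 168, 428, 190], 0.63)]
tab scene []
tab top [([393, 254, 426, 272], 0.56)]
trip_top scene [([316, 259, 441, 421], 0.6)]
trip_top top [([186, 183, 292, 250], 0.71)]
stand scene [([383, 234, 401, 259], 0.74), ([191, 286, 254, 337], 0.68), ([315, 256, 439, 424], 0.57)]
stand top [([186, 184, 296, 246], 0.94)]
rocker scene [([337, 278, 401, 342], 0.72), ([291, 373, 419, 480], 0.68)]
rocker top [([221, 200, 278, 233], 0.7)]
pad_top scene [([418, 260, 496, 318], 0.9), ([250, 215, 330, 257], 0.62), ([334, 196, 384, 224], 0.59)]
pad_top top [([363, 234, 419, 288], 0.97), ([210, 282, 276, 354], 0.82), ([351, 314, 395, 358], 0.63)]
tray_in scene [([324, 265, 339, 285], 0.69), ([314, 256, 441, 424], 0.61), ([190, 286, 256, 337], 0.26)]
tray_in top [([184, 183, 295, 245], 0.74)]
```

```bash
python3 - <<'E'
import cv2,numpy as np
a=[cv2.resize(cv2.imread(f"pics/{x}.png"),(400,300) if 0 else (400,400)) for x in("tc","sc")]
cv2.imwrite("pics/m1.png",np.hstack(a))
a=[cv2.resize(cv2.imread(f"pics/{x}.png"),(400,400)) for x in("ts","ss")]
cv2.imwrite("pics/m2.png",np.hstack(a))
E
```

```text
(no output)
```

View pics/m1.png

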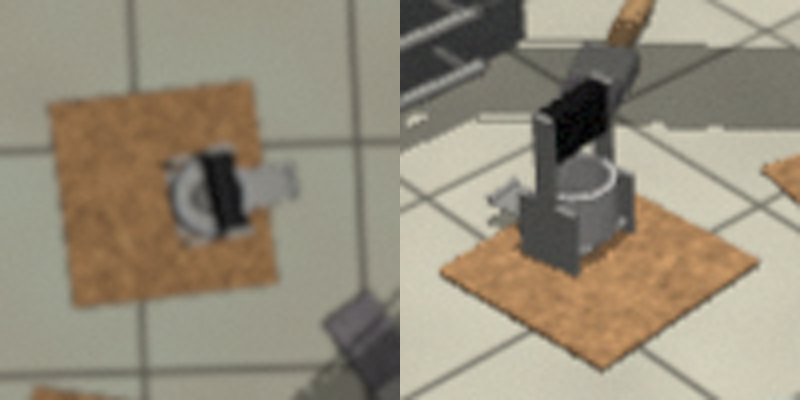

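View pics/m2.png

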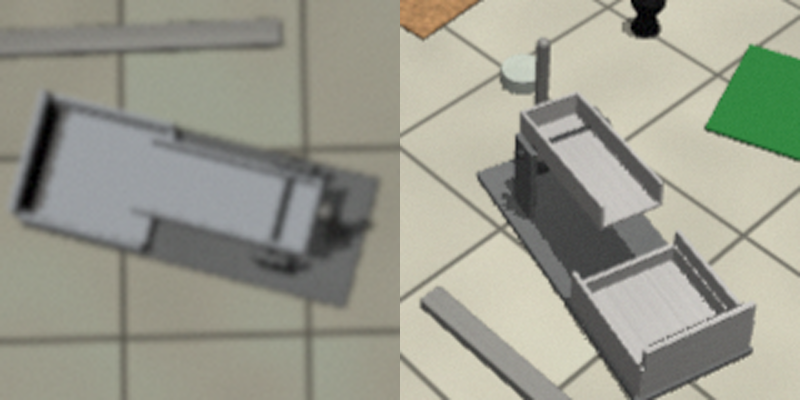

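```bash
cat > fit.py <<'E'
from h import *
from scipy.optimize import least_squares
def tf(p,L):
    c,s=np.cos(p[2]),np.sin(p[2]); L=np.atleast_2d(L).astype(float)
    return np.c_[p[0]+c*L[:,0]-s*L[:,1],p[1]+s*L[:,0]+c*L[:,1],L[:,2]]
def fit(obs,p0,zoff=0):
    def r(p):
        out=[]
        for n,uv,l in obs:
            l=[v(p) if callable(v) else v for v in l]
            out.append((proj(n,tf(p,l))[0]-uv))
        return np.concatenate(out)
    s=least_squares(r,p0,loss='soft_l1'); return s.x,r(s.x).reshape(-1,2)
def boxedges(x,y,z):
    P=[(a,b,c) for a in x for b in y for c in z]
    return [(P[i],P[j]) for i in range(8) for j in range(i) if sum(u!=v for u,v in zip(P[i],P[j]))==1]
def draw(n,img,p,edges,k,col):
    for a,b in edges:
        q=proj(n,tf(p,[a,b]))*k+(k-1)/2
        cv2.line(img,tuple(map(int,q[0].round())),tuple(map(int,q[1].round())),col,1,cv2.LINE_AA)
def standE():
    E=boxedges((-.034-.012,-.034),(-.006,.006),(.008,.16))
    t=np.radians(4); R=lambda a,b,c:(a*np.cos(t)-c*np.sin(t),b,.08+a*np.sin(t)+c*np.cos(t))
    for a,b in boxedges((-.025,.11),(-.029,.029),(0,.022)): E.append((R(*a),R(*b)))
    E+=boxedges((.1115,.2085),(-.046,.046),(.012,.047))
    return E
def cupE(z=.095):
    E=boxedges((-.008,.008),(-.027,.027),(z-.017,z+.017))
    E+=boxedges((-.022,.022),(-.027,.027),(z-.089,z-.06))
    E+=boxedges((.022,.062),(-.013,.013),(z-.079,z-.077))
    a=np.linspace(0,2*np.pi,25); c=[(.025*np.cos(u),.025*np.sin(u),z-.039) for u in a]
    return E+list(zip(c[:-1],c[1:]))
E
cat > m1.py <<'E'
from fit import *
I=np.load("im0.npz")
T=lambda x,y:(180+x/3.333,155+y/3.333); S=lambda x,y:(280+(x-400)/2.222,240+y/2.222)
xe=lambda p:p[3]
xf=lambda p:p[3]+.275
ob=[("scene",S(542,40),(-.04,0,.161)),("top",T(378,178),(xe,-.055,.008)),("top",T(345,305),(xe,.055,.008)),("scene",S(478,175),(xe,-.055,.008))]
ob+=[("scene",S(752,310),(.2085,.049,.047)),("top",T(12,210),(.2085,.046,.047)),("top",T(45,92),(.2085,-.046,.047))]
st,r=fit(ob,[.55,.1,1.4,-.065]); print(st,np.round(r,1).tolist())
Tc=lambda x,y:(350+x/4,215+y/4); Sc=lambda x,y:(240+(x-400)/4,165+y/4)
oc=[("scene",Sc(541,113),(0,.027,.112)),("scene",Sc(607,75),(0,-.027,.112)),("top",Tc(225,190),(0,0,.112)),("top",Tc(297,181),(.062,0,.018)),("scene",Sc(520,255),(.022,.027,.006)),("scene",Sc(578,275),(-.022,.027,.006))]
cu,r=fit(oc,[.42,-.25,-1.5]); print(cu,np.round(r,1).tolist())
po=[("top",Tc(50,103)),("top",Tc(252,80)),("top",Tc(278,282)),("top",Tc(75,308)),("scene",Sc(441,270)),("scene",Sc(602,370)),("scene",Sc(758,262))]
lo=[(.07,.07),(.07,-.07),(-.07,-.07),(-.07,.07),(.07,-.07),(.07,.07),(-.07,.07)]
pd,r=fit([(n,u,(*l,.006)) for (n,u),l in zip(po,lo)],[.42,-.23,.1]); print(pd,np.round(r,1).tolist())
np.savez("fit0.npz",st=st,cu=cu,pd=pd)
k=5
out=[]
for n,c,h in [("top",(240,215),60),("scene",(370,330),90),("top",(400,260),40),("scene",(290,215),50)]:
    im=cv2.resize(I[n],None,fx=k,fy=k,interpolation=cv2.INTER_CUBIC)
    draw(n,im,st,standE(),k,(0,0,255)); draw(n,im,cu,cupE(),k,(0,255,0)); draw(n,im,pd,boxedges((-.07,.07),(-.07,.07),(.0,.006)),k,(255,0,0))
    x,y=c; out.append(cv2.resize(im[(y-h)*k:(y+h)*k,(x-h)*k:(x+h)*k],(400,400) if 0 else (590,590),interpolation=cv2.INTER_AREA))
for i,o in enumerate(out): cv2.imwrite(f"pics/ov{i}.png",o)
E
python3 m1.py
```

```text
[ 0.61573613  0.05346069  1.30522239 -0.06091851] [[0.2, -0.4], [-0.7, -0.7], [-0.7, 0.5], [-1.8, -1.1], [-0.6, 1.6], [0.5, 0.4], [-0.5, 2.5]]
[ 0.48966018 -0.30421758 -1.39899521] [[0.1, 0.8], [-1.7, 0.4], [0.2, 0.5], [-1.1, 0.1], [0.5, -1.7], [-0.3, -0.1]]
[ 0.49546382 -0.27884873  0.09386987] [[-1.2, -0.1], [-0.5, -0.5], [-0.0, 0.5], [-0.9, 0.3], [-1.7, -0.6], [-0.5, -1.2], [0.1, -1.2]]
```

View pics/ov0.png

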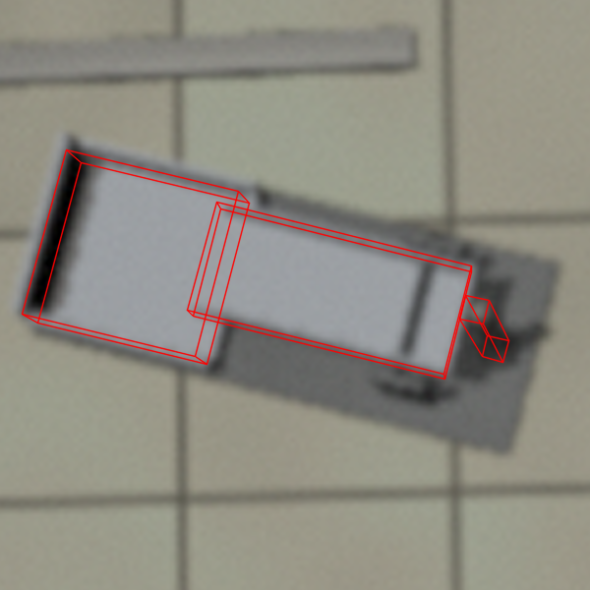

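View pics/ov1.png

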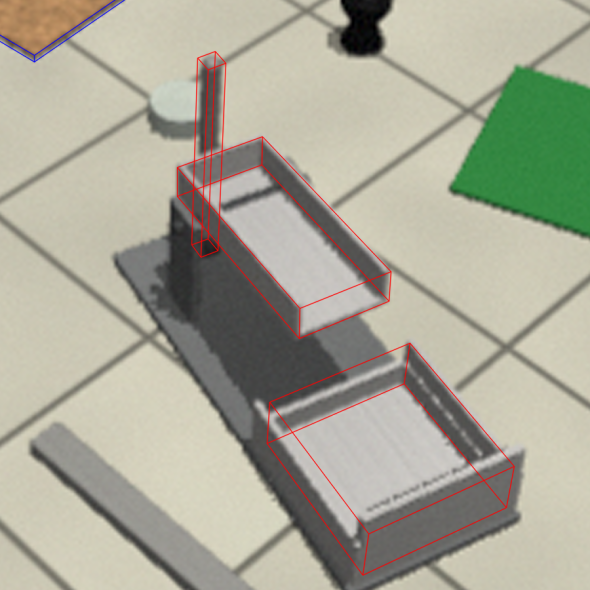

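View pics/ov2.png

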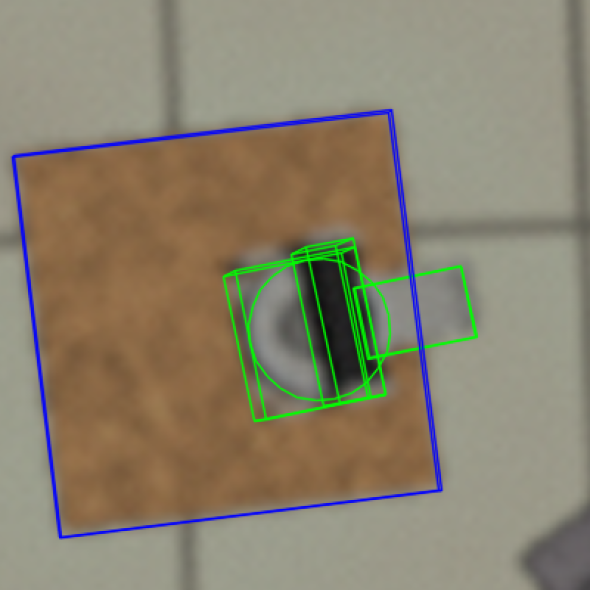

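View pics/ov3.png

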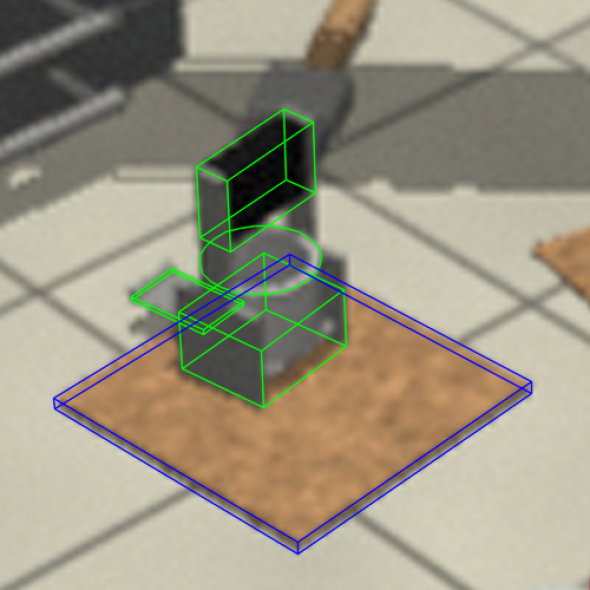

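Only three things could be mistaken for the pad: the cork pad at top (391,264), the small cork pad at (375,333) and the green square at (242,318). I choose the larger cork one, and the crops confirm the cup stands on it. The wireframe fits agree with both views to about 1–2 px.

- **Cup:** about (0.490, -0.304), yaw -1.40.
- **Stand:** (0.616, 0.053), yaw 1.305.

I'll move in +y first to stay clear of the cabinet.

```bash
python3 -m inch '[[[0,0.3,0,0,0,-0.045],[0,0.6,0,0,0,-0.09],[0.1,0.9,0,0,0,-0.09],[0.2,1.0,0,0,0,-0.09],[0.2,1.0,0,0,0,-0.09]]]' 70 30
python3 - <<'E'
from h import *
s=arm.get_state(); print(s['eef_pos'],s['ee_rot'],s['q'])
c=np.load("fit0.npz")['cu']; d=np.r_[c[:2],.254]-s['eef_pos']; print(d/.2, (c[2]-(s['ee_rot'][2]-np.pi/2)), )
E
```

```text
t: 1.62
eef_pos: [0.3356, -0.4059, 0.4054]
ee_rot: [-3.141, 0.001, -2.97]
force: [0.3, -1.1, -0.5]
width: 0.0706
[ 0.33559359 -0.40586725  0.40542216] [-3.14057533e+00  1.29625245e-03 -2.96960967e+00] [-5.07134520e-01  1.12958213e-01 -3.12152751e-01 -2.48021886e-05
 -1.14403773e+00 -8.91669231e-01]
[ 0.77033295  0.50824831 -0.75711081] 3.14141078349403
```

```bash
python3 -m inch '[[[0.26,0.17,0,0,0,0],[0.52,0.34,0,0,0,0],[0.77,0.51,0,0,0,0],[0.77,0.51,-0.2,0,0,0],[0.77,0.51,-0.3,0,0,0],[0.77,0.51,-0.3,0,0,0]]]'
python3 - <<'E'
from h import *
from fit import *
I={n:arm.grab_frame(n) for n in("scene","top")}
s=arm.get_state(); print(s['eef_pos'],s['ee_rot'])
o=[]
for n,c,h in [("scene",(285,190),60),("top",(400,260),60)]:
    x,y=c;o.append(cv2.resize(I[n][y-h:y+h,x-h:x+h],(400,400),interpolation=cv2.INTER_CUBIC))
cv2.imwrite("pics/pre.png",np.hstack(o))
E
```

```text
t: 2.38
eef_pos: [0.4882, -0.3056, 0.3429]
ee_rot: [3.14, -0.003, -2.973]
force: [0.0, -0.1, 0.9]
width: 0.0699
[ 0.48881379 -0.30596789  0.34531614] [-3.14101003e+00  2.14219394e-04 -2.97298378e+00]
```

View pics/pre.png

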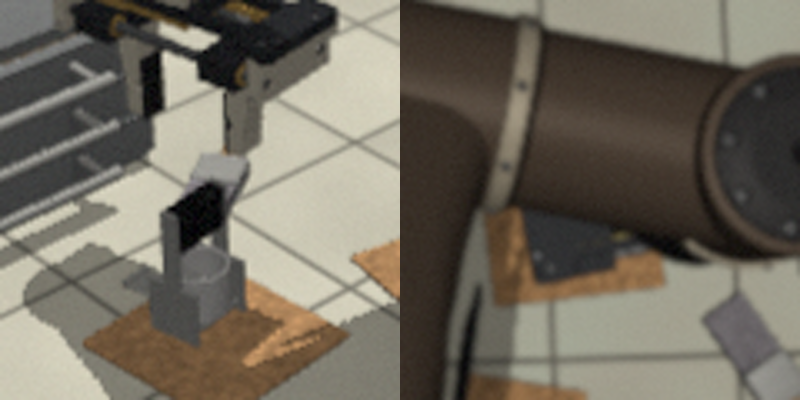

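The fingers bracket the grip: tips at crop (150,100) and (240,130), with the black grip centred at (193,210). I'll descend, close and lift slightly.

```bash
python3 -m inch '[[[0,0,-0.15,0,0,0],[0,0,-0.3,0,0,0],[0,0,-0.4,0,0,0],[0,0,-0.455,0,0,0],[0,0,-0.455,0,0,0]]]'
python3 -m inch '[[[0,0,0,0,0,0],[0,0,0,0,0,0],[0,0,0,0,0,0],[0,0,0,0,0,0],[0,0,0,0,0,0],[0,0,0,0,0,0]]]' 0 45
python3 -m inch '[[[0,0,0.1,0,0,0],[0,0,0.2,0,0,0],[0,0,0.35,0,0,0],[0,0,0.5,0,0,0],[0,0,0.5,0,0,0],[0,0,0.5,0,0,0]]]'
python3 - <<'E'
from h import *
I={n:arm.grab_frame(n) for n in("scene","top")}
s=arm.get_state(); print(s['eef_pos'],s['ee_rot'],s['q'])
o=[]
for n,c,h in [("scene",(285,170),60),("top",(400,260),60)]:
    x,y=c;o.append(cv2.resize(I[n][y-h:y+h,x-h:x+h],(400,400),interpolation=cv2.INTER_CUBIC))
cv2.imwrite("pics/lift.png",np.hstack(o))
np.save("lift.npy",I["scene"])
E
```

```text
t: 3.1
eef_pos: [0.4888, -0.3056, 0.254]
ee_rot: [-3.141, 0.0, -2.973]
force: [-0.0, -0.7, 0.9]
width: 0.0702
t: 3.85
eef_pos: [0.4887, -0.3052, 0.2536]
ee_rot: [3.142, -0.0, -2.973]
force: [-0.1, 0.9, -2.4]
width: 0.0161
t: 4.6
eef_pos: [0.4881, -0.305, 0.3523]
ee_rot: [3.14, -0.001, -2.973]
force: [-0.6, 0.2, -3.8]
width: 0.0154
[ 0.48815315 -0.30504739  0.3519996 ] [ 3.14008187e+00 -2.34508526e-03 -2.97281546e+00] [-2.19019742e-01  2.37736169e-01 -2.84969491e-01 -5.89748879e-04
 -1.05083299e+00 -1.18270744e+00]
```

View pics/lift.png

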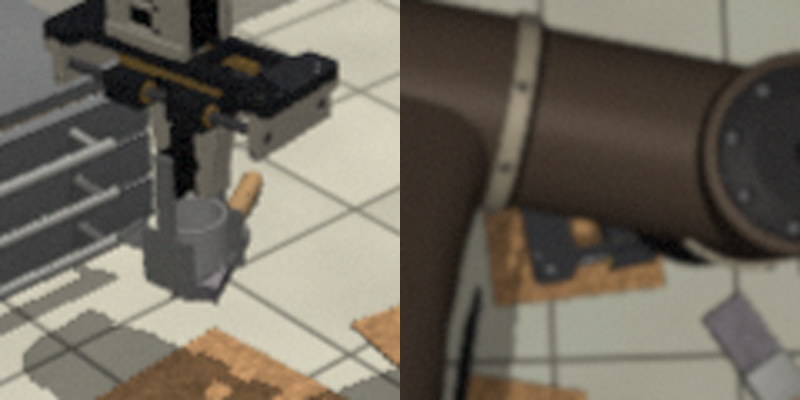

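The cup is lifted cleanly, hanging at crop (195,245), about 3.5 N, upright, and shut. I'll check the overlay for any offset along the pads, then transit.

```bash
python3 - <<'E'
from fit import *
im=np.load("lift.npy");k=5
im=cv2.resize(im,None,fx=k,fy=k,interpolation=cv2.INTER_CUBIC)
draw("scene",im,(.4882,-.3050,-1.402),cupE(.193),k,(0,255,0))
cv2.imwrite("pics/liftov.png",im[110*k:230*k,225*k:345*k])
E
python3 -m inch '[[[0,0.2,0.2,0,0,-0.03],[0.1,0.45,0.4,0,0,-0.06],[0.2,0.7,0.44,0,0,-0.1],[0.35,0.9,0.44,0,0,-0.138],[0.4,1.0,0.44,0,0,-0.138],[0.4,1.0,0.44,0,0,-0.138]]]'
```

```text
t: 5.45
eef_pos: [0.5692, -0.104, 0.4401]
ee_rot: [-3.141, -0.002, 2.88]
force: [-0.3, -0.2, -3.4]
width: 0.0159
```

View pics/liftov.png

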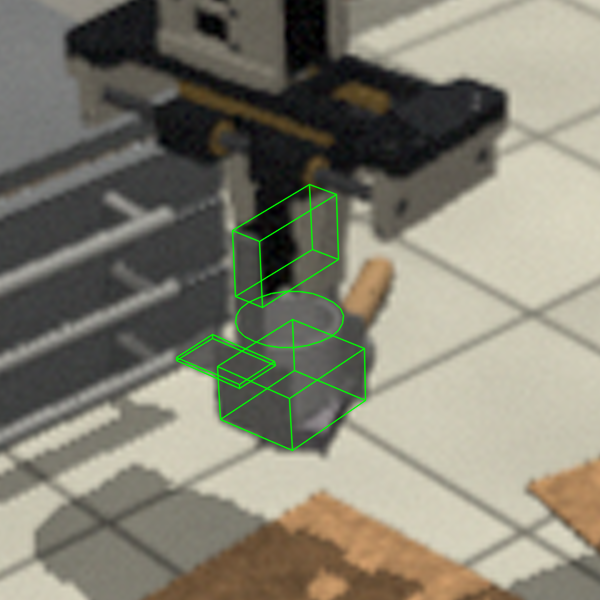

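```bash
python3 -m inch '[[[0.06,0.25,0,0,0,0],[0.15,0.5,0,0,0,0],[0.24,0.75,0,0,0,0],[0.24,0.81,0,0,0,0],[0.24,0.81,0,0,0,0],[0.24,0.81,0,0,0,0]]]'
cat > look.py <<'E'
from fit import *
import sys
nm=sys.argv[1]
I={n:arm.grab_frame(n) for n in("scene","top")}
s=arm.get_state(); e=s['eef_pos']; print(e,s['ee_rot'],s['force'])
f=np.load("fit0.npz"); st=f['st']
R=cv2.Rodrigues(np.zeros(3))[0]
yaw=s['ee_rot'][2]+np.pi/2   # cup x: tool y reversed
cup=(e[0],e[1],yaw)
c,sn=np.cos(st[2]),np.sin(st[2]); d=e[:2]-st[:2]
print("cup in stand",c*d[0]+sn*d[1],-sn*d[0]+c*d[1],"yaw err",(yaw-st[2]-np.pi+np.pi)%(2*np.pi)-np.pi,"grip z",e[2]-.159)
k=4;o=[]
for n,ce,h in [("scene",(360,250),75),("top",(255,215),75)]:
    im=cv2.resize(I[n],None,fx=k,fy=k,interpolation=cv2.INTER_CUBIC); raw=im.copy()
    draw(n,im,st,standE(),k,(0,0,255)); draw(n,im,cup,cupE(e[2]-.159),k,(0,255,0))
    x,y=ce; o+=[q[(y-h)*k:(y+h)*k,(x-h)*k:(x+h)*k] for q in ((raw,im) if n=="scene" else (im,))]
cv2.imwrite(f"pics/{nm}.png",cv2.resize(np.hstack(o[:2]),(800,400),interpolation=cv2.INTER_AREA))
cv2.imwrite(f"pics/{nm}_t.png",cv2.resize(o[2],(300,300)))
E
python3 look.py over
```

```text
t: 6.2
eef_pos: [0.6163, 0.0554, 0.4415]
ee_rot: [-3.141, -0.001, 2.876]
force: [-0.3, 0.7, -3.6]
width: 0.0163
[0.61638765 0.05539348 0.44176475] [-3.14144184e+00 -1.69144924e-06  2.87589933e+00] [-0.36397196 -0.28536078 -3.06894674]
cup in stand 0.0020360371797457687 -0.00012139600587798686 yaw err -0.00011938219598306432 grip z 0.28276474590818457
```

View pics/over.png

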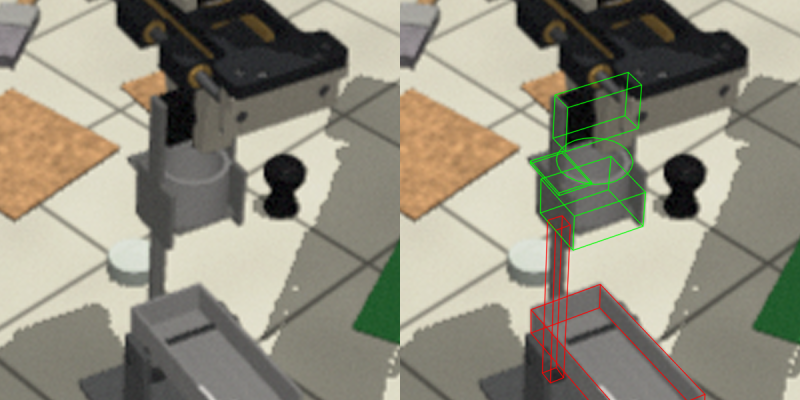

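The cup is upright over the chute, with the tab directly above the post (post at crop x≈157 in both image and model). I'll shift 4 mm towards stand +x, then lower to just above contact.

```bash
python3 -m inch '[[[0.005,0.02,-0.08,0,0,0],[0.005,0.02,-0.16,0,0,0],[0.005,0.02,-0.2,0,0,0],[0.005,0.02,-0.2,0,0,0]]]'; python3 look.py near
```

```text
t: 6.8
eef_pos: [0.6175, 0.0607, 0.4005]
ee_rot: [-3.14, -0.002, 2.877]
force: [0.4, -0.2, -2.6]
width: 0.0162
[0.61786818 0.06078998 0.40182486] [-3.14145939e+00  3.05522287e-04  2.87730717e+00] [-0.02876523  0.13965379 -2.74226958]
cup in stand 0.0076319242446057775 -0.00013363248075860899 yaw err 0.001288456982498687 grip z 0.2428248648110323
```

View pics/near.png

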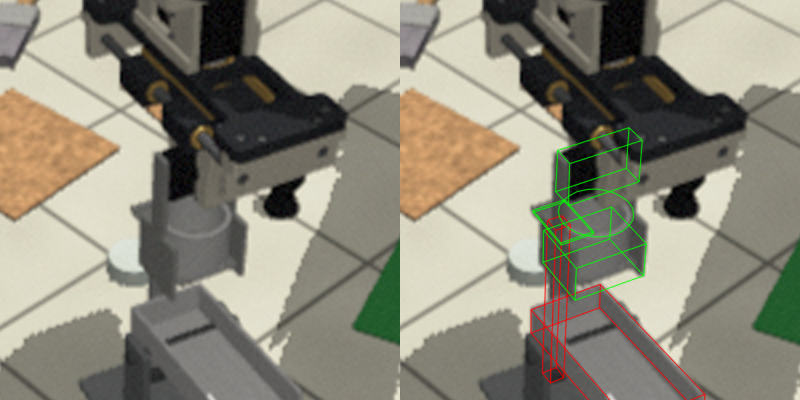

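View pics/near_t.png

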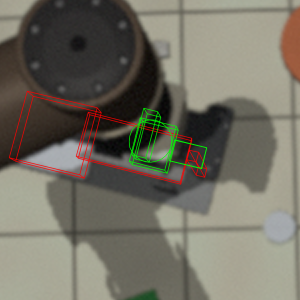

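```bash
python3 -m inch '[[[0,0,-0.03,0,0,0],[0,0,-0.06,0,0,0],[0,0,-0.08,0,0,0],[0,0,-0.09,0,0,0],[0,0,-0.09,0,0,0]]]'; python3 look.py low1
```

```text
t: 7.52
eef_pos: [0.6177, 0.0608, 0.3836]
ee_rot: [3.141, -0.0, 2.877]
force: [-0.2, 0.2, -0.7]
width: 0.0154
[0.61768705 0.0608187  0.3836882 ] [3.14136833e+00 1.96985331e-05 2.87708654e+00] [-0.59011003  0.23888056 -1.48650101]
cup in stand 0.007612094972409952 4.8679910048432485e-05 yaw err 0.0010678219780757559 grip z 0.2246881970223009
```

View pics/low1.png

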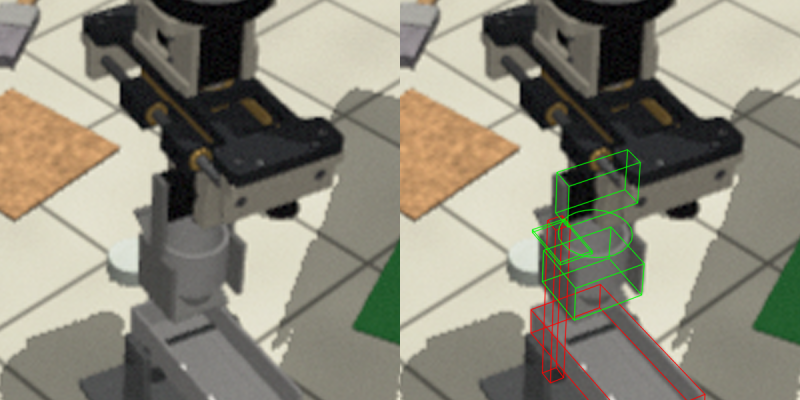

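The flap is starting to open, showing below the tube at crop (195,298). I'll go on.

```bash
python3 -m inch '[[[0,0,-0.02,0,0,0],[0,0,-0.035,0,0,0],[0,0,-0.035,0,0,0]]]'; python3 look.py low2
```

```text
t: 8.0
eef_pos: [0.6178, 0.061, 0.3765]
ee_rot: [3.141, 0.0, 2.877]
force: [1.0, 2.6, 0.1]
width: 0.0159
[0.6178316  0.06106003 0.37669592] [3.14078919e+00 4.15887229e-04 2.87721760e+00] [0.4342422  2.56515111 0.15553763]
cup in stand 0.007882911342933292 -2.7456931399693404e-05 yaw err 0.00119888176907601 grip z 0.21769592399890395
```

View pics/low2.png

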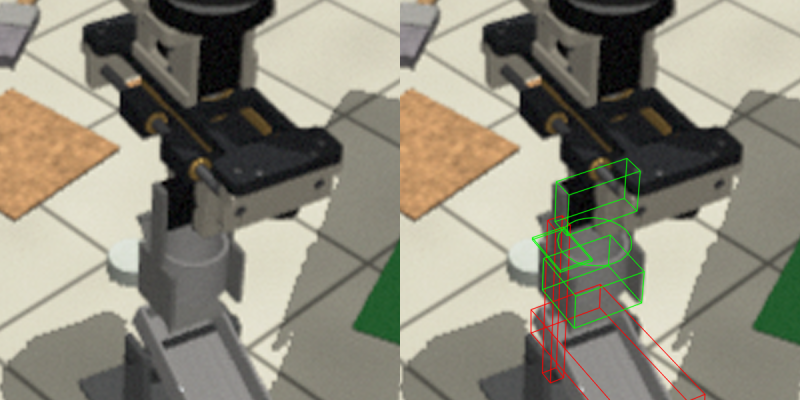

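```bash
python3 -m inch '[[[0,0,0,0,0,0],[0,0,0,0,0,0],[0,0,0,0,0,0]]]'; python3 - <<'E'
from h import *
I=arm.grab_frame("scene"); crop("scene",I,(375,320),95,4,"pics/drop.png"); print(arm.get_state()['force'])
E
```

```text
t: 8.48
eef_pos: [0.6178, 0.061, 0.3767]
ee_rot: [3.141, 0.0, 2.877]
force: [2.1, 3.3, -0.3]
width: 0.0158
[ 1.30843689  3.64479735 -0.93485328]
```

View pics/drop.png

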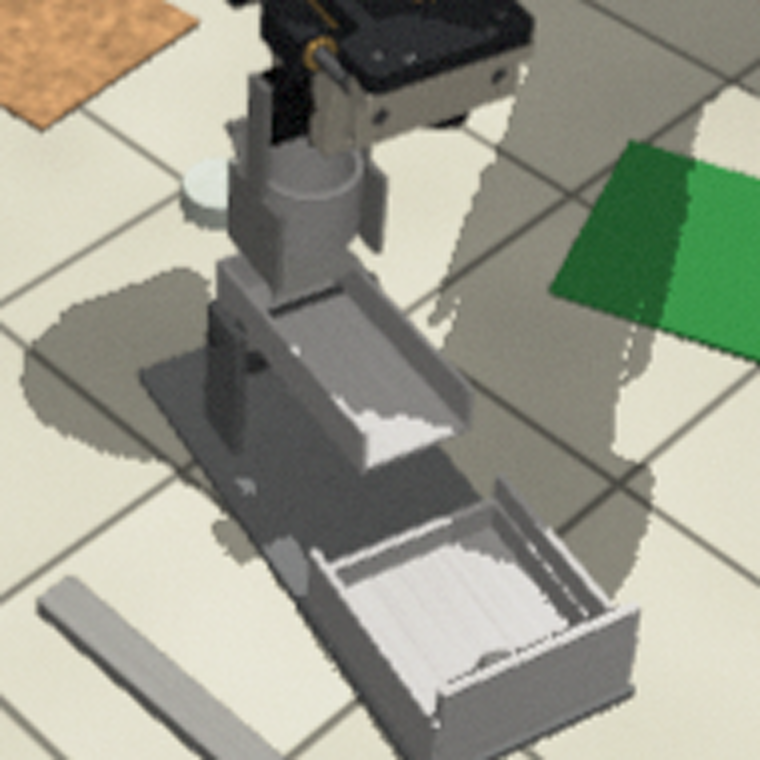

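The chute tipped (previous picture) and has swung back. Something dark sits in the tray at crop (490,660), probably the ball. I'll raise and check.

```bash
python3 -m inch '[[[0,0,0.05,0,0,0],[0,0,0.1,0,0,0],[0,0,0.2,0,0,0],[0,0,0.35,0,0,0],[0,0,0.35,0,0,0]]]'; python3 - <<'E'
from h import *
I=arm.grab_frame("scene"); s=arm.get_state(); print(s['eef_pos'],s['force'])
for d in arm.search_frame("ball_center","scene")[:3]: print(d)
o=[]
for (x,y),h in [((400,375),50),((360,220),60)]: o.append(cv2.resize(I[y-h:y+h,x-h:x+h],(400,400),interpolation=cv2.INTER_CUBIC))
cv2.imwrite("pics/after.png",np.hstack(o))
E
```

```text
t: 9.15
eef_pos: [0.6178, 0.0602, 0.4496]
ee_rot: [3.14, 0.003, 2.877]
force: [0.1, 0.4, -3.1]
width: 0.0162
[0.61738817 0.06024722 0.4476668 ] [-0.16102217 -0.38368119 -3.83901278]
```

View pics/after.png

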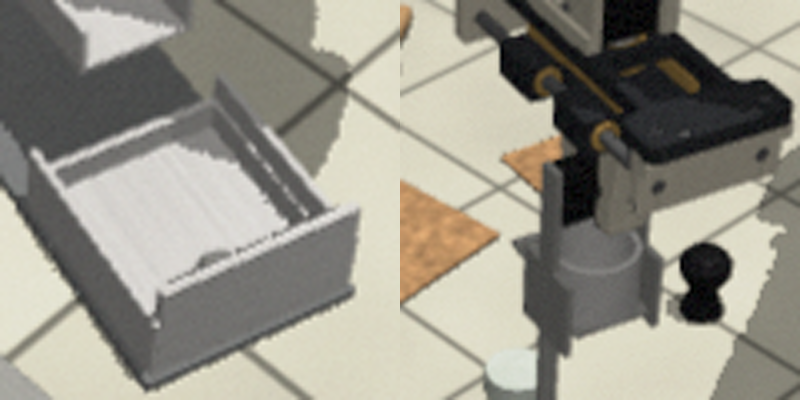

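```bash
python3 -m inch '[[[-0.05,-0.15,0,0,0,0.02],[-0.1,-0.4,0,0,0,0.05],[-0.2,-0.65,0,0,0,0.09],[-0.3,-0.85,0,0,0,0.138],[-0.35,-1,0,0,0,0.138],[-0.35,-1,0,0,0,0.138]]]'; python3 - <<'E'
from h import *
I=arm.grab_frame("top"); s=arm.get_state(); print(s['eef_pos'],s['ee_rot'])
print([(d['box'],d['score']) for d in arm.search_frame("ball_center","top")[:3]])
crop("top",I,(225,210),50,6,"pics/tray_t.png")
print((np.array([.494,-.284,.256])-s['eef_pos'])/.2)
E
```

```text
t: 10.0
eef_pos: [0.5463, -0.1412, 0.4455]
ee_rot: [3.141, -0.003, -2.975]
force: [-0.4, 0.5, -3.0]
width: 0.0156
[ 0.54684655 -0.14024469  0.44559605] [ 3.14118372e+00 -2.17019714e-03 -2.97477119e+00]
[]
[-0.26423276 -0.71877654 -0.94798026]
```

View pics/tray_t.png

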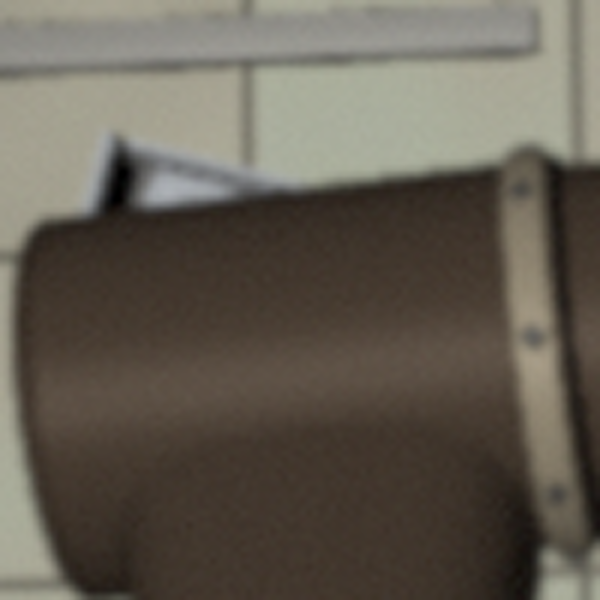

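```bash
python3 -m inch '[[[-0.1,-0.25,0,0,0,0],[-0.2,-0.5,0,0,0,0],[-0.264,-0.72,-0.2,0,0,0],[-0.264,-0.72,-0.45,0,0,0],[-0.264,-0.72,-0.65,0,0,0],[-0.264,-0.72,-0.8,0,0,0],[-0.264,-0.72,-0.86,0,0,0],[-0.264,-0.72,-0.86,0,0,0]]]'; python3 - <<'E'
from h import *
I={n:arm.grab_frame(n) for n in("scene","top")}; s=arm.get_state(); print(s['eef_pos'],s['ee_rot'],s['force'])
o=[]
for n,(x,y),h in [("scene",(300,200),60),("top",(230,210),60)]: o.append(cv2.resize(I[n][y-h:y+h,x-h:x+h],(400,400),interpolation=cv2.INTER_CUBIC))
cv2.imwrite("pics/place.png",np.hstack(o))
E
```

```text
t: 11.1
eef_pos: [0.4952, -0.2828, 0.2742]
ee_rot: [3.141, -0.002, -2.972]
force: [-0.0, -0.4, -2.7]
width: 0.0155
[ 0.49563087 -0.2831477   0.27579631] [-3.14071207e+00  1.39031844e-03 -2.97176164e+00] [ 0.30435265  0.32876461 -1.42614817]
```

View pics/place.png

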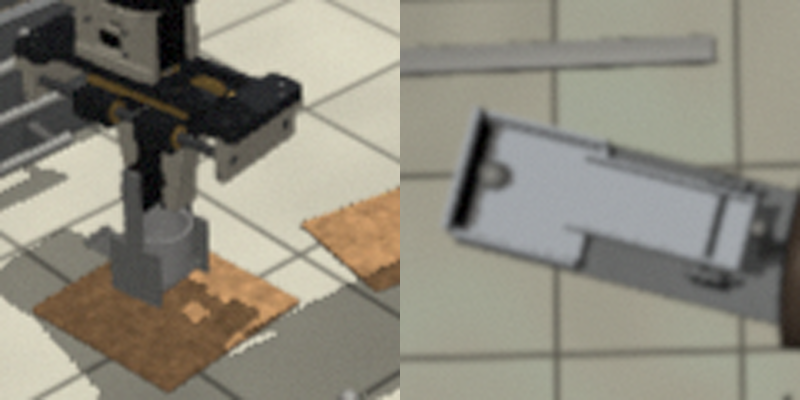

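The ball is clearly in the tray against the backstop (top crop (493,176)), and the chute is at rest. Now I'll set the cup down.

```bash
python3 -m inch '[[[0,0,-0.04,0,0,0],[0,0,-0.07,0,0,0],[0,0,-0.09,0,0,0],[0,0,-0.1,0,0,0],[0,0,-0.1,0,0,0],[0,0,-0.1,0,0,0]]]'
```

```text
t: 11.95
eef_pos: [0.4949, -0.2833, 0.2548]
ee_rot: [-3.141, 0.0, -2.973]
force: [-0.3, 0.7, -3.5]
width: 0.0161
```

```bash
python3 -m inch '[[[0,0,-0.006,0,0,0],[0,0,-0.009,0,0,0],[0,0,-0.009,0,0,0],[0,0,-0.009,0,0,0]]]'
```

```text
t: 12.45
eef_pos: [0.495, -0.2833, 0.2536]
ee_rot: [-3.141, 0.001, -2.972]
force: [-2.3, 1.8, 6.5]
width: 0.0158
```

Contact (+10 N change). I'll release with a modest opening and check before rising.

```bash
python3 -m inch '[[[0,0,0,0,0,0],[0,0,0,0,0,0],[0,0,0,0,0,0],[0,0,0,0,0,0]]]' 60
python3 -m inch '[[[0,0,0.1,0,0,0],[0,0,0.25,0,0,0],[0,0,0.45,0,0,0],[0,0,0.7,0,0,0],[-0.2,0.3,0.8,0,0,0],[-0.4,0.6,0.8,0,0,0],[-0.4,0.9,0.8,0,0,0],[-0.4,0.9,0.8,0,0,0]]]'
python3 - <<'E'
from fit import *
I={n:arm.grab_frame(n) for n in("scene","top")}; s=arm.get_state(); print(s['eef_pos'],s['force'])
pd=np.load("fit0.npz")['pd'];k=5;o=[]
for n,(x,y),h in [("scene",(300,215),50),("top",(395,260),50),]:
    im=cv2.resize(I[n],None,fx=k,fy=k,interpolation=cv2.INTER_CUBIC)
    draw(n,im,(.495,-.2833,-1.402),cupE(),k,(0,255,0))
    o.append(cv2.resize(im[(y-h)*k:(y+h)*k,(x-h)*k:(x+h)*k],(400,400)))
cv2.imwrite("pics/end.png",np.hstack(o)); cv2.imwrite("pics/end_s.png",I["scene"]);cv2.imwrite("pics/end_t.png",I["top"])
E
```

```text
t: 12.95
eef_pos: [0.4949, -0.2833, 0.2528]
ee_rot: [3.142, -0.0, -2.973]
force: [0.1, -0.0, -0.4]
width: 0.0502
t: 13.95
eef_pos: [0.4137, -0.1011, 0.4136]
ee_rot: [3.141, 0.002, -2.97]
force: [0.5, -0.1, -0.3]
width: 0.0602
[ 0.41440268 -0.10181803  0.41342711] [-0.23526761 -0.43601167 -0.14082579]
```

View pics/end.png

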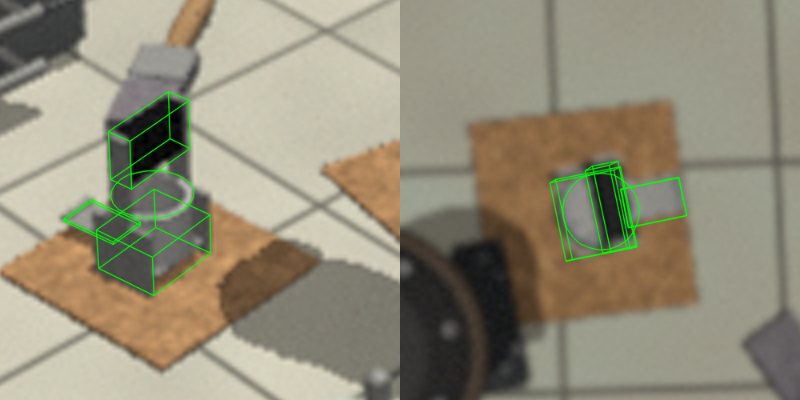

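View pics/end_s.png

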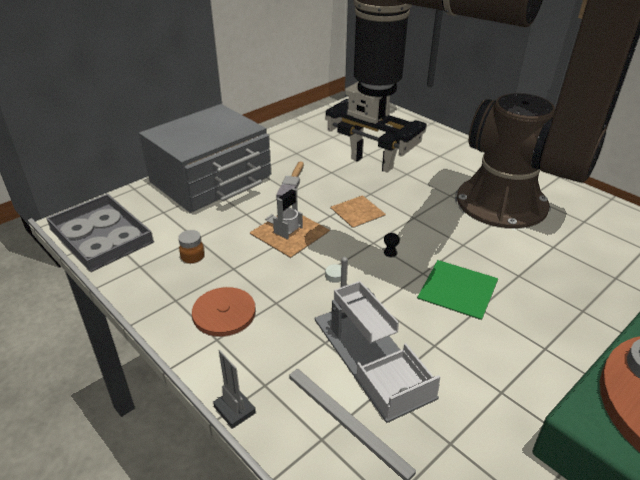

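View pics/end_t.png

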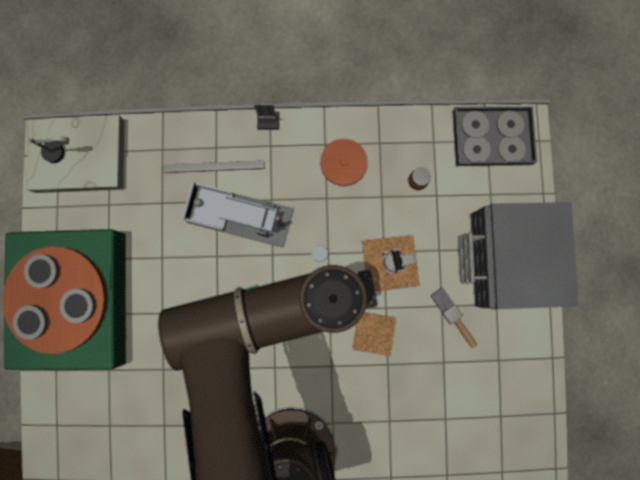

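The cup stands upright and shut near the pad's centre, with its grip at top (397,260). The ball is in the tray at (196,202), the chute is at rest, and the bystanders haven't moved. The gripper is clear, so I'll hand in.

```bash
python3 -c "
from station import arm
print(arm.job_done())"
```

```text
the job is handed in; nothing more can be done
None
```

I carried out the whole task and handed it in at about 14 s of the 58 s limit. No verdict was reported, so the result below rests on my own checks.

**What I did:** I lifted the cup by its black grip and held it over the chute, within about 2 mm of the stand position asked for. I lowered it about 21 mm after the post met the tab. The flap opened, the ball fell on the chute and tipped it, and I then set the empty cup back on the larger cork pad.

**Last checks:**
- **Ball:** it lies in the tray against the backstop. I saw this in the top picture; the ball detector found it in neither camera, so this is by eye.
- **Cup:** it stands upright and shut, about 5 mm from the pad's centre.
- **Chute and bystanders:** the chute is back at rest and every bystander looks unmoved.
- **Gripper:** it is clear of everything.

**Unexplained reading:** while the flap was open, the wrist showed about 3 N sideways, probably the post pushing on the tilted tab; it was gone once I raised the cup.

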